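Collect the dry dishes from the rack into the crate

TASK

The washing-up in the dish rack's tray has drained dry: collect the two steel cups and the flat wooden cooking spoon from it into the slatted wooden crate. Set them down in it rather than dropping them, with the cups still mouth down and both they and the spoon resting flat on the crate's floor, nothing on top of anything else. Leave the plates in their slots and the jug and the white clip box where they are.

Things in the scene. Friction and masses are not known exactly. Their poses are not given: they have to be found in the camera images.
- cup_a: one of two equal steel cups (drinking tumblers) without handle, standing mouth down in the tray: 90 mm tall, 66 mm across the rim (below), 60 mm across its closed base (on top), about 0.12 kg. Origin: centre of the rim plane, underneath; z points up to the closed base. Its yaw means nothing.
- cup_b: the other steel cup, same as cup_a
- spoon: flat dark wooden cooking spoon, 200 mm long, lying flat in the tray, about 0.07 kg. Straight handle 135 mm long, 20 mm wide, 16 mm thick towards -x; paddle blade 70 mm long, 50 mm wide, 9 mm thick at the +x end. Origin: middle of its length, on the underside; x runs along it from handle to blade, z up. Lying on either face is flat.
- spoon_grip (a point): point on the handle's axis near the spoon's centre of mass, 10 mm from the origin towards the blade, 8 mm above the underside; a good place to grip across the handle (the 50 mm wide blade starts 20 mm farther on)
- spoon_end (a point): free end of the spoon's handle, 100 mm from the origin
- spoon_tip (a point): tip of the spoon's blade, 100 mm from the origin
- rack: grey plastic dish rack, fixed: drip tray 280 mm (x) by 360 mm (y), slotted floor 14 mm above the shelf, outer wall 4 mm thick with its rim 32 mm above the shelf. At the +y end (y = 73 to 177 mm) upright teeth, 74 mm above the shelf, make slots for plates on edge; cups and spoon lie in the open part, y below 40 mm. Origin: centre of the underside, z up.
- crate: open slatted crate of light wood standing fixed on the shelf, 320 mm (x) by 230 mm (y) by 60 mm high, walls and floor 8 mm thick, so 304 by 214 mm inside, with a 16 mm square post in each inner corner. Origin: centre of the underside, z up; the inner floor is at z = 8 mm. It and the rack may change sides.
- plate_a: white enamel plate, 160 mm in diameter, 10 mm thick, standing on edge in a slot of the rack, across the rack's y; its top is about 177 mm above the shelf. Origin: its lowest point. To be left alone.
- plate_b: a second such plate in another slot. To be left alone.
- jug: glass jug, 116 mm in diameter, 205 mm tall, with a handle at its +y side reaching 96 mm from the axis; loose, on the shelf. Origin: centre of the underside. To be left alone.
- clip_box: closed white plastic box with a steel spring clip on its front, 152 mm (x) by 212 mm (y), 89 mm tall; loose, on the shelf. Origin: centre of the underside. To be left alone.
Mind the look-alikes: they are no part of the job. There is more than one size of the spoon; the job needs the smaller. What is shaped like the cup_b but yellow is not meant.

How it is judged:
At the end, for the whole second after the job is handed in: Both cups stand mouth down inside the crate (underside within 6 mm of its floor, within 0.12 rad of upright); the spoon lies wholly inside it, both ends within 20 mm of its floor and flat to 0.15 rad; all three are let go and at rest (x of cup_a in the frame of crate between -0.125 and 0.125 m and y of cup_a in the frame of crate between -0.08 and 0.08 m and z of cup_a in the frame of crate between 0 and 0.014 m and angle between each of cup_a, cup_b's own z axis and vertical below 0.12 rad and linear speed of each of cup_a, cup_b, spoon below 0.03 m/s and x of cup_b in the frame of crate between -0.125 and 0.125 m and y of cup_b in the frame of crate between -0.08 and 0.08 m and z of cup_b in the frame of crate between 0 and 0.014 m and x of spoon_end in the frame of crate between -0.155 and 0.155 m and y of spoon_end in the frame of crate between -0.11 and 0.11 m and z of spoon_end in the frame of crate between 0 and 0.028 m and x of spoon_tip in the frame of crate between -0.155 and 0.155 m and y of spoon_tip in the frame of crate between -0.11 and 0.11 m and z of spoon_tip in the frame of crate between 0 and 0.028 m and angle between the z axis of spoon and the z axis of crate, either way round below 0.15 rad); the robot touches nothing.
It fails at once if a cup or the spoon is dropped or thrown: faster than 0.9 m/s (a fall of about 40 mm) with the fingers off it ((contact force between the fingers and cup_a below 0.05 N and linear speed of cup_a above 0.9 m/s) or (contact force between the fingers and cup_b below 0.05 N and linear speed of cup_b above 0.9 m/s) or (contact force between the fingers and spoon below 0.05 N and linear speed of spoon above 0.9 m/s)).
It fails at once if a plate is moved by more than 30 mm (distance of any of plate_a, plate_b from where it was at the start of the episode above 0.03 m).
It fails at once if the jug or the white clip box is moved by more than 30 mm (distance of any of jug, clip_box from where it was at the start of the episode above 0.03 m).
It also fails if it takes over 69 s, if anything falls off the work surface, if the arm or the gripper's body presses on something with over 40 N, if the wrist force passes 120 N, or if a joint passes its speed limit or range.

ROBOT

A 6-joint arm with a two-finger parallel gripper is mounted at the origin on the work surface. World frame = base frame: x ahead of the robot, y to its left, z up, the work surface at z = 0. Lengths are in m, angles in rad, forces in N, time in s.
With the tool pointing down it reaches from about 0.425 to 0.95 m from the base axis. Payload 3.5 kg.
Tool frame: the origin (TCP) lies between the finger pads; the fingertips stand 19 mm ahead of it and the grasp point (between the pads) is the TCP; z points along the fingers, y is the line along which they close (so a half turn about z gives the same grasp; the last joint's range is limited). The gripper opens to 85 mm and grips with 20 to 120 N. Pads are 22 mm wide; open, the fingers measure 114 mm over their backs; the gripper's body (76 mm by 85 mm) begins 54 mm behind the grasp point. The pads swing forward as they close: fully open they stand 13 mm farther back than shut.
Start: joints at [-1.397, 0.286, 1.577, -0, 1.279, -0.15], TCP at [0.215, -0.64, 0.25] pointing down, gripper open.
Joint ranges: [-2.77, 2.77], [-0.9, 2.22], [0.21, 2.48], [-1.53, 4.67], [0.24, 2.81], [-2.84, 2.84]. Speed limits (rad/s): [2.79, 2.79, 3.14, 3.14, 3.14, 3.14].

INTERFACE

Orientations are given as a unit quaternion [x, y, z, w].
In Python, from plant import monitor, eyes, ctrl gives the robot as it stands.
- The arm moves only by the shell command python3 -m handwheel 'ROWS' [FORCE]. ROWS is JSON, a list of rows, each a list of 7 numbers: the shift along the tool's x, y, z in units of 40 cm (1.0 is 40 cm), then the turn, a rotation vector about the tool's x, y, z in units of pi rad (1.0 is pi rad), then the opening, from -1 (shut) to 1 (fully open). A call has 1 to 12 rows; each row is the pose to reach, as a shift and turn from the pose commanded when the call began, along the tool's axes at that moment, turning the shorter way round; what a row does not reach only later rows make up. A row lasts 1/8 s, in which the tool goes at most 62.5 mm and 10.7 degrees, less where a joint would pass 70% of its speed; a pose out of reach is approached as far as the arm can. A call with a number of a shift or a turn outside -1 to 1 is refused whole. A call with a gripper value outside its range is refused whole. The fingers move at their own pace and stop on an object; FORCE is the grip in N (left out, the last holds). Time passes only in rows, so rows that repeat a pose let the fingers close. It gives the time, the measured TCP pose, the force, the opening and the grip force at its end, in the units of the state.
- monitor.get_state(): the state, without advancing time (a new reading comes with each control period).
- eyes.read_camera(name): name is "scene" or "side" or "wrist"; returns the picture (480x640x3 uint8, red, green, blue); there is no depth.
- eyes.camera_params(name): a dict with "K" (3x3 intrinsics, pixels), "R" (3x3) and "t" (3): a world point X has camera coordinates R X + t. Camera axes: x right, y down, z forward; pixel columns grow to the right and rows downward; lengths in m; the calibration is good to about 2 mm. A picture is of the moment at which its call begins: read the wrist's pose just before it. camera_params takes no time and is no camera call; for the wrist camera it gives the pose at the moment of the call.
- ctrl.sign_off(): hands the job in; it is judged then, once.
The state is a dict: "time": time; "qpos": joint angles; "dq": joint speeds; "joint_efforts": joint torques, N m; "eef_pos": TCP position; "tcp_rot": TCP orientation; "contact_force": force on the tool from outside, world axes, zero at the start; "wrist_torque": the same for the moment, N m; "opening": opening from 0.0 (shut) to 1.0 (fully open); "finger_force": force on a finger pad.
Only numpy, scipy, OpenCV 4.12 (cv2) and the standard library are available. Lean on these libraries where they do the work, as an engineer would, in place of code of your own. Each camera call takes 0.05 s, during which the arm holds its last target. There are 200 camera calls.

## Working session

There is one attempt and no reset: what is moved stays moved. The work goes in short steps, Python scripts to look and compute and a shell command to move; the robot and the scene stay as the last step left them, time stands still between calls to the robot, and variables do not carry over. Pictures are saved under pics/ and viewed, at most 10 in all, crops included, and the job is handed in when it is done.

```bash
ls; mkdir -p pics
python3 - <<'E'
from plant import monitor, eyes, ctrl
import cv2, numpy as np
s=monitor.get_state(); print(s)
for n in ("scene","side"):
    im=eyes.read_camera(n); cv2.imwrite(f"pics/{n}0.png",im[:,:,::-1])
    p=eyes.camera_params(n); print(n,np.round(p["K"],1).tolist(),np.round(p["R"],3).tolist(),np.round(p["t"],3).tolist(), np.round(-np.array(p["R"]).T@p["t"],3))
E
```

```text
pics
{'time': 0.0, 'qpos': array([-1.39699213e+00,  2.87209439e-01,  1.57818735e+00, -1.47793205e-05,
        1.27861493e+00, -1.50043677e-01]), 'dq': array([-0.00168503, -0.00046725,  0.00023701,  0.00043085,  0.00165145,
        0.00065233]), 'joint_efforts': array([-1.17774894e-04, -4.05980587e+01, -2.92624193e+01, -1.65056822e-04,
        5.67416995e-03,  5.24473638e-07]), 'eef_pos': array([ 0.21468477, -0.63929501,  0.24891235]), 'tcp_rot': array([ 9.86917872e-01,  1.61219266e-01, -2.14425836e-05, -1.20936044e-03]), 'contact_force': array([-1.40574534,  0.98289831, -0.36904381]), 'wrist_torque': array([ 0.00041806,  0.00264584, -0.0032392 ]), 'finger_force': 0.0, 'opening': 0.9977581759563605}
scene [[595.1, 0.0, 314.1], [0.0, 595.1, 248.7], [0.0, 0.0, 1.0]] [[0.763, 0.646, 0.016], [0.361, -0.406, -0.839], [-0.536, 0.646, -0.543]] [-0.37, -0.135, 2.137] [ 1.477 -1.197  1.053]
side [[570.4, 0.0, 327.4], [0.0, 570.4, 240.6], [0.0, 0.0, 1.0]] [[0.987, -0.162, -0.009], [-0.094, -0.525, -0.846], [0.132, 0.835, -0.534]] [-0.478, 0.087, 1.56] [ 0.274 -1.335  0.902]
```

View pics/scene0.png

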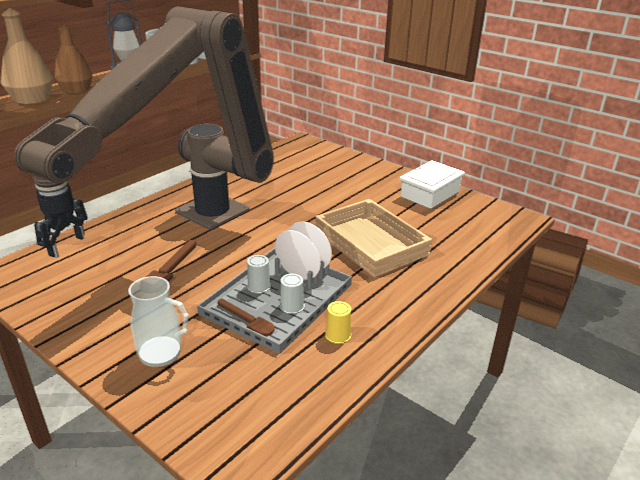

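View pics/side0.png

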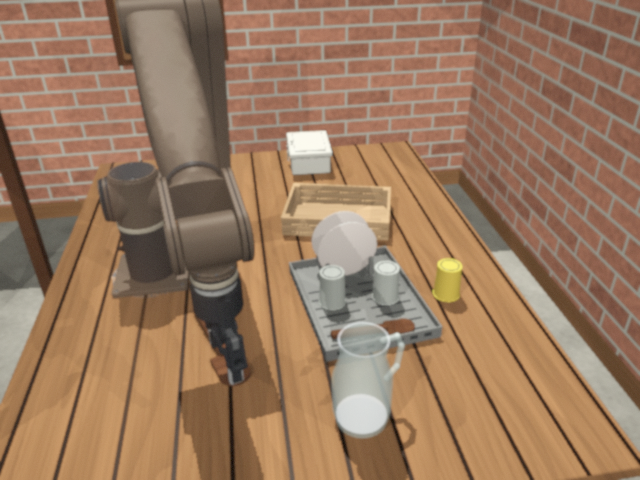

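Candidates in the scene view are:
- **Cups:** steel at (258,273) and (292,293), both in the tray. The yellow one at (339,322) on the table is a decoy.
- **Spoons:** one in the tray at (247,315). The one on the table at (178,260) is the larger decoy.

I choose the two steel cups and the tray spoon, and will check them in a crop.

```bash
cat > h.py <<'E'
import numpy as np, cv2
from plant import monitor, eyes
from scipy.spatial.transform import Rotation as Ro
def ray(n,u,v,z,p=None):
    p=p or eyes.camera_params(n); R=np.array(p["R"]);t=np.array(p["t"]);c=-R.T@t
    d=R.T@np.linalg.solve(np.array(p["K"]),[u,v,1.]); return c+d*(z-c[2])/d[2]
def tri(pa,a,pb,b):
    A=[];y=[]
    for n,(u,v) in ((pa,a),(pb,b)):
        p=eyes.camera_params(n);R=np.array(p["R"]);c=-R.T@np.array(p["t"])
        d=R.T@np.linalg.solve(np.array(p["K"]),[u,v,1.]);d/=np.linalg.norm(d)
        M=np.eye(3)-np.outer(d,d);A.append(M);y.append(M@c)
    return np.linalg.lstsq(np.vstack(A),np.hstack(y),rcond=None)[0]
def go(x,y,z,yaw=None):
    "shift (units) and turn to put TCP at x,y,z pointing down, tool y axis at world angle yaw"
    s=monitor.get_state();R=Ro.from_quat(s["tcp_rot"])
    sh=R.inv().apply(np.array([x,y,z])-s["eef_pos"])/.4
    o=[0,0,0]
    if yaw is not None:
        c=[]
        for a in (yaw,yaw+np.pi):
            Y=np.array([np.cos(a),np.sin(a),0]);Z=np.array([0,0,-1.]);X=np.cross(Y,Z)
            c.append((R.inv()*Ro.from_matrix(np.c_[X,Y,Z])).as_rotvec()/np.pi)
        o=min(c,key=np.linalg.norm)
    print("shift",np.round(sh,4),"turn",np.round(o,4),"tcp",np.round(s["eef_pos"],4),"t",round(s["time"],2))
E
python3 - <<'E'
import cv2,numpy as np
a=cv2.imread("pics/scene0.png")[210:360,190:370]; b=cv2.imread("pics/side0.png")[180:360,270:470]
A=cv2.resize(a,(400,333),interpolation=cv2.INTER_CUBIC);B=cv2.resize(b,(400,360),interpolation=cv2.INTER_CUBIC)
o=np.zeros((360,800,3),np.uint8);o[:333,:400]=A;o[:,400:]=B;cv2.imwrite("pics/crop0.png",o)
E
```

```text
(no output)
```

View pics/crop0.png

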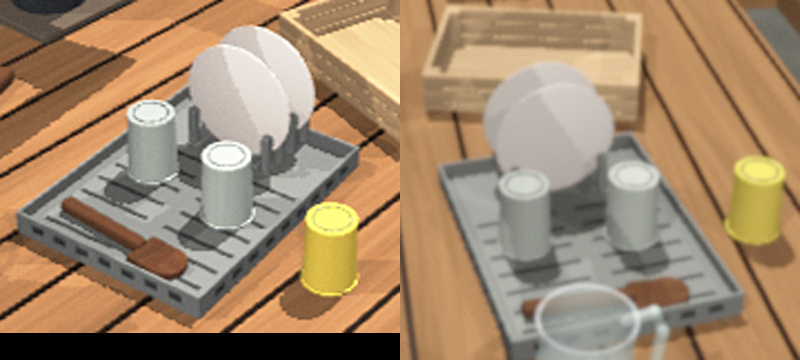

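Run:
```python
from h import *
S=lambda u,v:(190+u/2.222,210+v/2.222)
np.set_printoptions(precision=3,suppress=True)
a,b=S(151,113),S(226,156)
print("cups",ray("scene",*a,.104),ray("scene",*b,.104),tri("scene",a,"side",(332.5,272)),tri("scene",b,"side",(386,268)))
print("side",ray("side",332.5,272,.104),ray("side",386,268,.104))
print("spoon",ray("scene",*S(68,206),.026),ray("scene",*S(181,265),.02))
for c in [(20,220),(197,313),(358,150)]: print("rack",ray("scene",*S(*c),.032))
for c in [(317,217),(367,202),(430,240),(378,264)]: print("crate",ray("scene",*c,.06))
print("jug",ray("scene",159,352,0),"yel",ray("scene",339,309,.09))
print(eyes.camera_params("wrist"))
go(.6,-.2,.3,0)
```

```text
cups [ 0.462 -0.223  0.104] [ 0.596 -0.228  0.104] [ 0.461 -0.222  0.102] [ 0.593 -0.226  0.1  ]
side [ 0.461 -0.228  0.104] [ 0.592 -0.234  0.104]
spoon [ 0.447 -0.358  0.026] [ 0.626 -0.341  0.02 ]
rack [ 0.43  -0.421  0.032]
rack [ 0.706 -0.399  0.032]
rack [ 0.651 -0.029  0.032]
crate [0.378 0.14  0.06 ]
crate [0.44  0.337 0.06 ]
crate [0.738 0.266 0.06 ]
crate [0.692 0.046 0.06 ]
jug [ 0.455 -0.578  0.   ] yel [ 0.759 -0.227  0.09 ]
{'K': array([[408.329,   0.   , 323.791],
       [  0.   , 408.329, 239.902],
       [  0.   ,   0.   ,   1.   ]]), 'R': array([[ 0.319, -0.948, -0.002],
       [-0.914, -0.308,  0.264],
       [-0.251, -0.082, -0.964]]), 't': array([-0.674, -0.034,  0.379])}
shift [ 1.263 -0.735 -0.125] turn [-0.001 -0.001 -0.397] tcp [ 0.215 -0.639  0.249] t 0.1
```

The crop confirms the choice: two steel cups mouth down in the tray (scene ≈(258,261) and (292,280) at the tops), and the smaller spoon lying at (220,302)–(272,328). The yellow cup stands outside the tray. Next I'll take an overview with the wrist camera.

```bash
python3 -c "
from h import *
go(.62,-.05,.42,-np.pi/2+.1)"
```

```text
shift [ 1.4296 -1.0754 -0.4246] turn [-0.0007 -0.      0.0712] tcp [ 0.2147 -0.6394  0.2491] t 0.1
```

```bash
python3 -m handwheel '[[0,0,-0.15,0,0,0,1],[0.3,-0.2,-0.42,0,0,0.07,1],[0.7,-0.5,-0.42,0,0,0.07,1],[0.7,-0.5,-0.42,0,0,0.07,1],[0.7,-0.5,-0.42,0,0,0.07,1],[0.9,-0.7,-0.42,0,0,0.07,1],[1,-0.9,-0.42,0,0,0.07,1],[1,-1,-0.42,0,0,0.07,1],[1,-1,-0.42,0,0,0.07,1],[1,-1,-0.42,0,0,0.07,1]]' 40; python3 -c "
from h import *
go(.62,-.05,.42,-np.pi/2+.1)"
```

```text
time: 1.35
eef_pos: [0.4588, -0.1594, 0.416]
tcp_rot: [0.999, 0.052, -0.0, -0.0]
contact_force: [1.2, 0.3, -0.2]
opening: 0.998
finger_force: 0.0
shift [ 0.4291 -0.2304 -0.01  ] turn [-0.0001  0.0001  0.0011] tcp [ 0.4588 -0.1594  0.416 ] t 1.35
```

```bash
python3 -m handwheel '[[0.43,-0.23,-0.01,0,0,0,1],[0.43,-0.23,-0.01,0,0,0,1],[0.43,-0.23,-0.01,0,0,0,1],[0.43,-0.23,-0.01,0,0,0,1],[0.43,-0.23,-0.01,0,0,0,1]]'
python3 - <<'E'
from h import *
import json
p=eyes.camera_params("wrist"); im=eyes.read_camera("wrist")
json.dump({k:np.array(v).tolist() for k,v in p.items()},open("w1.json","w")); print(np.round(-np.array(p["R"]).T@p["t"],3))
cv2.imwrite("pics/w1.png",im[:,:,::-1])
E
```

```text
time: 1.98
eef_pos: [0.6202, -0.052, 0.4194]
tcp_rot: [0.999, 0.052, -0.001, -0.0]
contact_force: [-0.6, 0.1, 0.2]
opening: 0.997
finger_force: 0.0
[ 0.687 -0.044  0.544]
```

View pics/w1.png

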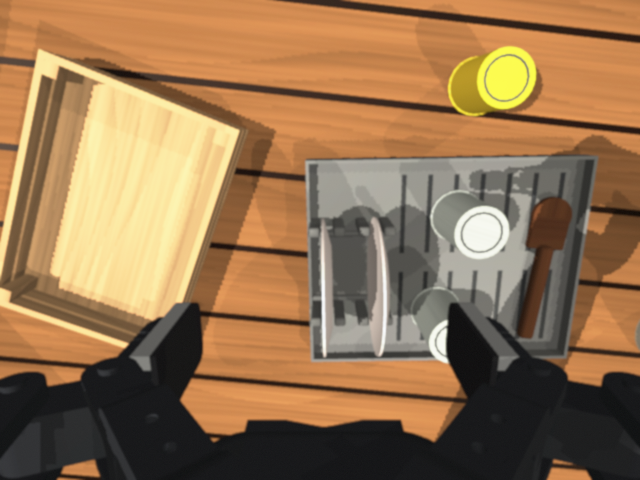

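Wrist view: cup_b top at (482,232), cup_a top at (446,341) partly behind the finger, and the spoon from (525,336) to (551,199). Plates stand at columns ~325 and ~380, and the crate's outer corners are near (40,51) and (244,128). I'll measure these with masks.

Run:
```python
from h import *
import json
np.set_printoptions(precision=3,suppress=True)
p=json.load(open("w1.json")); im=cv2.imread("pics/w1.png"); hsv=cv2.cvtColor(im,cv2.COLOR_BGR2HSV)
W=lambda u,v,z:ray("wrist",u,v,z,p)
# cups
m=((hsv[...,2]>215)&(hsv[...,1]<30)).astype(np.uint8); m[:,:400]=0
for c in cv2.findContours(m,0,2)[0]:
    if cv2.contourArea(c)>150: (q,r)=cv2.minEnclosingCircle(c); print("white",np.round(q,1),round(r,1),cv2.contourArea(c),W(*q,.104))
# spoon
m=((hsv[...,0]<15)&(hsv[...,1]>110)&(hsv[...,2]<140)).astype(np.uint8); k=np.zeros_like(m);k[190:345,505:580]=1
cs=max(cv2.findContours(m*k,0,2)[0],key=cv2.contourArea); pts=cs[:,0,:]
P=np.array([W(u,v,.026)[:2] for u,v in pts]); r=cv2.minAreaRect(P.astype(np.float32)); print("spoon",cv2.contourArea(cs),r); print(cv2.boxPoints(r)); 
H=P[P[:,0]<P[:,0].min()+.11]; l=cv2.fitLine(H.astype(np.float32),2,0,.01,.01).ravel(); print("handle line",l, "yaw",np.arctan2(l[1],l[0]))
# bits
for n,u,v,z in [("rack",306,158,.032),("rack",595,155,.032),("rack",567,360,.032),("rack",312,360,.032),("crate",40,51,.06),("crate",244,128,.06),("crateleft",2,302,.06),("platefront",388,290,.12),("A",446,341,.104),("B",482,232,.104)]: print(n,W(u,v,z))
```

```text
white [444.5 341. ] 20.1 212.0 [ 0.457 -0.214  0.104]
white [481.2 232.1] 27.9 2163.5 [ 0.594 -0.23   0.104]
spoon 3062.5 ((0.5328531265258789, -0.35187408328056335), (0.19810770452022552, 0.05167601257562637), 2.580230951309204)
[[ 0.433 -0.331]
 [ 0.435 -0.382]
 [ 0.633 -0.373]
 [ 0.631 -0.322]]
handle line [ 1.     0.024  0.486 -0.353] yaw 0.024279334
rack [ 0.648 -0.026  0.032]
rack [ 0.689 -0.379  0.032]
rack [ 0.408 -0.42   0.032]
rack [ 0.37  -0.061  0.032]
crate [0.734 0.271 0.06 ]
crate [0.677 0.046 0.06 ]
crateleft [0.429 0.343 0.06 ]
platefront [ 0.521 -0.134  0.12 ]
A [ 0.457 -0.216  0.104]
B [ 0.594 -0.231  0.104]
```

```bash
python3 -c "
from h import *
go(.46,-.221,.16,-np.pi/2+.116);go(.46,-.221,.069,-np.pi/2+.116)"
```

```text
shift [-0.4401  0.3774  0.6507] turn [ 0.      0.0004 -0.0039] tcp [ 0.6198 -0.0526  0.42  ] t 2.02
shift [-0.4398  0.3774  0.8782] turn [ 0.      0.0004 -0.0039] tcp [ 0.6198 -0.0526  0.42  ] t 2.02
```

```bash
python3 -m handwheel '[[-0.44,0.377,0.1,0,0,-0.004,1],[-0.44,0.377,0.1,0,0,-0.004,1],[-0.44,0.377,0.1,0,0,-0.004,1],[-0.44,0.377,0.1,0,0,-0.004,1],[-0.44,0.377,0.1,0,0,-0.004,1],[-0.44,0.377,0.6,0,0,-0.004,1],[-0.44,0.377,0.6,0,0,-0.004,1],[-0.44,0.377,0.6,0,0,-0.004,1],[-0.44,0.377,0.6,0,0,-0.004,1],[-0.44,0.377,0.6,0,0,-0.004,1],[-0.44,0.377,0.6,0,0,-0.004,1]]'
python3 - <<'E'
from h import *
import json
p=eyes.camera_params("wrist"); im=eyes.read_camera("wrist"); s=eyes.read_camera("side")
json.dump({k:np.array(v).tolist() for k,v in p.items()},open("w2.json","w"))
cv2.imwrite("pics/w2.png",np.hstack([cv2.resize(im[:,:,::-1],(480,360)),cv2.resize(s[190:370,250:410,::-1],(320,360))]))
cv2.imwrite("pics/w2full.png",im[:,:,::-1])
go(.46,-.221,.069,-np.pi/2+.116)
E
```

```text
time: 3.4
eef_pos: [0.4627, -0.2217, 0.1841]
tcp_rot: [0.998, 0.058, 0.002, 0.002]
contact_force: [0.1, -0.2, 0.0]
opening: 0.998
finger_force: 0.0
shift [-0.0071 -0.0029  0.2863] turn [ 0.0012 -0.0013  0.0002] tcp [ 0.4624 -0.2214  0.1836] t 3.5
```

View pics/w2.png

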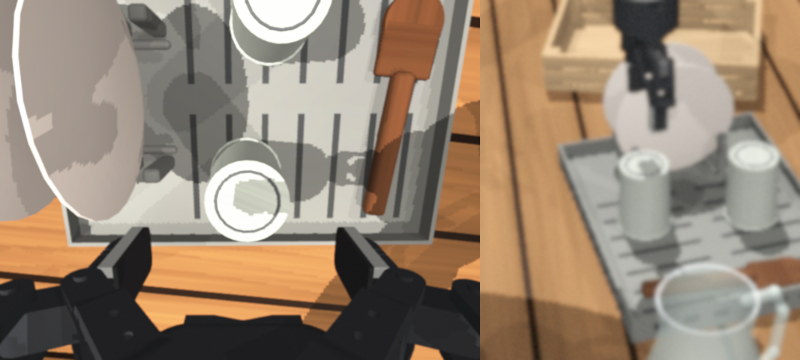

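Cup_a's top is at about (329,268) full-scale, between the fingers. The spoon is clearly visible from (500,283) to (553,0). I'll refine both from this view.

Run:
```python
from h import *
import json
np.set_printoptions(precision=3,suppress=True)
p=json.load(open("w2.json")); W=lambda u,v,z:ray("wrist",u,v,z,p)
f=4/3
print("A",W(247*f,201*f,.104),"edges",W(205*f,201*f,.104),W(290*f,201*f,.104),W(247*f,241*f,.104))
print("handle end",W(372*f,211*f,.030),"neck",W(402*f,75*f,.030),W(391*f,72*f,.03),W(414*f,75*f,.03))
```

```text
A [ 0.459 -0.225  0.104] edges [ 0.456 -0.195  0.104] [ 0.463 -0.255  0.104] [ 0.429 -0.229  0.104]
handle end [ 0.438 -0.351  0.03 ] neck [ 0.564 -0.349  0.03 ] [ 0.565 -0.338  0.03 ] [ 0.565 -0.359  0.03 ]
```

```bash
python3 -m handwheel '[[-0.009,0.007,0.12,0,0,0,1],[-0.009,0.007,0.2,0,0,0,1],[-0.009,0.007,0.287,0,0,0,1],[-0.009,0.007,0.287,0,0,0,1],[-0.009,0.007,0.287,0,0,0,-0.2],[-0.009,0.007,0.287,0,0,0,-0.2],[-0.009,0.007,0.287,0,0,0,-0.2],[-0.009,0.007,0.287,0,0,0,-0.2],[-0.009,0.007,0.287,0,0,0,-0.2],[-0.009,0.007,0.287,0,0,0,-0.2],[-0.009,0.007,0.287,0,0,0,-0.2]]' 35
```

```text
time: 4.88
eef_pos: [0.4593, -0.2249, 0.0682]
tcp_rot: [0.998, 0.058, 0.002, 0.002]
contact_force: [-0.6, -0.4, 6.3]
opening: 0.715
finger_force: 37.3
```

```bash
python3 -c "
from h import *
go(.491,.2625,.29,-.24)"
```

```text
shift [ 0.2223 -1.1991 -0.5576] turn [ 1.600e-03 -3.000e-04 -3.865e-01] tcp [ 0.4593 -0.2249  0.0682] t 4.88
```

```bash
python3 -m handwheel '[[0,0,-0.05,0,0,0,-0.2],[0,0,-0.2,0,0,0,-0.2],[0,0,-0.35,0,0,0,-0.2],[0,0,-0.5,0,0,0,-0.2],[0,0,-0.557,0,0,0,-0.2],[0.04,-0.14,-0.557,0,0,-0.05,-0.2],[0.07,-0.28,-0.557,0,0,-0.1,-0.2],[0.1,-0.42,-0.557,0,0,-0.15,-0.2],[0.13,-0.56,-0.557,0,0,-0.2,-0.2],[0.16,-0.7,-0.557,0,0,-0.25,-0.2],[0.18,-0.84,-0.557,0,0,-0.3,-0.2],[0.2,-0.95,-0.557,0,0,-0.35,-0.2]]'; python3 -c "
from h import *
go(.491,.2625,.29,-.24)"
```

```text
time: 6.38
eef_pos: [0.4922, 0.1654, 0.2885]
tcp_rot: [0.819, 0.574, 0.0, 0.0]
contact_force: [0.9, -0.1, -1.4]
opening: 0.714
finger_force: 37.5
shift [ 0.2272 -0.0857 -0.0036] turn [ 0.0001 -0.0001 -0.0345] tcp [0.4922 0.1654 0.2885] t 6.38
```

```bash
python3 -m handwheel '[[0.12,-0.04,0,0,0,-0.034,-0.2],[0.227,-0.085,0,0,0,-0.034,-0.2],[0.227,-0.085,0,0,0,-0.034,-0.2],[0.227,-0.085,0,0,0,-0.034,-0.2]]'
python3 - <<'E'
from h import *
import json
p=eyes.camera_params("wrist"); im=eyes.read_camera("wrist"); s=eyes.read_camera("scene")
json.dump({k:np.array(v).tolist() for k,v in p.items()},open("w3.json","w"))
cv2.imwrite("pics/w3.png",np.hstack([cv2.resize(im[:,:,::-1],(480,360)),cv2.resize(s[160:310,290:450,::-1],(320,300))[:,:] if 0 else cv2.copyMakeBorder(cv2.resize(s[160:310,290:450,::-1],(320,300)),0,60,0,0,0)]))
go(.491,.2625,.07,-.24)
E
```

```text
time: 6.88
eef_pos: [0.4923, 0.2599, 0.2882]
tcp_rot: [0.789, 0.614, -0.0, 0.0]
contact_force: [-0.1, -0.1, -1.3]
opening: 0.714
finger_force: 37.6
shift [ 0.0073 -0.0059  0.5458] turn [-0.      0.0001 -0.0029] tcp [0.4926 0.2592 0.2883] t 6.97
```

View pics/w3.png

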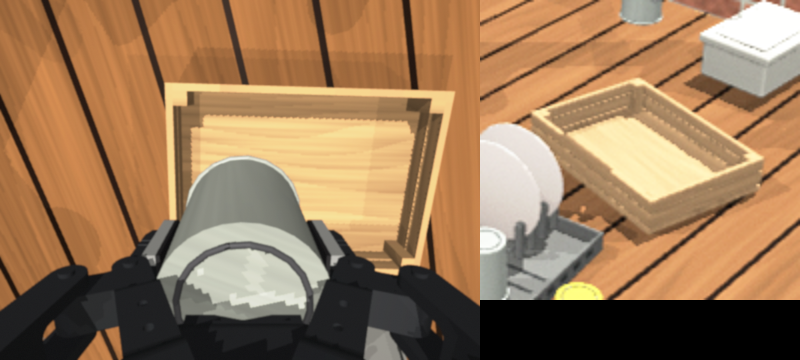

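The cup is held between the fingers above the crate. Crate rim corners are at wrist (165,83) and (454,92) at 480-scale, and scene (370,200), (316,216), (431,239) and (374,260). I'll refine the crate pose.

Run:
```python
from h import *
import json
np.set_printoptions(precision=3,suppress=True)
p=json.load(open("w3.json")); f=4/3
for u,v in [(165,83),(454,92),(417,272)]: print("w",ray("wrist",u*f,v*f,.06,p)[:2])
L=[(370,200),(316,216),(431.5,239),(374,260)]
Q=np.array([ray("scene",u,v,.06)[:2] for u,v in L]);print("s",Q,Q.mean(0))
```

```text
w [0.429 0.359]
w [0.736 0.272]
w [0.674 0.056]
s [[0.44  0.356]
 [0.371 0.142]
 [0.738 0.275]
 [0.671 0.056]] [0.555 0.207]
```

```bash
python3 -c "
from h import *
go(.4934,.2755,.066,-.275)"
```

```text
shift [ 0.0403 -0.0081  0.5558] turn [0.     0.0001 0.0082] tcp [0.4926 0.2592 0.2883] t 6.97
```

```bash
python3 -m handwheel '[[0.04,-0.008,0.1,0,0,0.008,-0.2],[0.04,-0.008,0.25,0,0,0.008,-0.2],[0.04,-0.008,0.4,0,0,0.008,-0.2],[0.04,-0.008,0.48,0,0,0.008,-0.2],[0.04,-0.008,0.53,0,0,0.008,-0.2],[0.04,-0.008,0.555,0,0,0.008,-0.2],[0.04,-0.008,0.556,0,0,0.008,-0.2],[0.04,-0.008,0.556,0,0,0.008,-0.2]]'; python3 -m handwheel '[[0,0,0.003,0,0,0,-0.2],[0,0,0.006,0,0,0,-0.2],[0,0,0.006,0,0,0,-0.2]]'
```

```text
time: 7.98
eef_pos: [0.4947, 0.2767, 0.0676]
tcp_rot: [0.797, 0.604, 0.001, 0.0]
contact_force: [0.4, 0.0, -0.8]
opening: 0.712
finger_force: 37.6
time: 8.35
eef_pos: [0.4934, 0.2764, 0.0637]
tcp_rot: [0.797, 0.604, 0.0, 0.0]
contact_force: [0.8, 0.0, -1.2]
opening: 0.71
finger_force: 37.6
```

```bash
python3 -m handwheel '[[0,0,0.003,0,0,0,-0.2],[0,0,0.005,0,0,0,-0.2],[0,0,0.005,0,0,0,-0.2]]'
```

```text
time: 8.72
eef_pos: [0.4935, 0.2764, 0.0623]
tcp_rot: [0.797, 0.604, -0.0, -0.0]
contact_force: [-1.8, -2.0, 4.9]
opening: 0.713
finger_force: 38.0
```

```bash
python3 -m handwheel '[[0,0,0,0,0,0,0.6],[0,0,0,0,0,0,0.9],[0,0,0,0,0,0,0.9],[0,0,0,0,0,0,0.9],[0,0,-0.06,0,0,0,0.9],[0,0,-0.2,0,0,0,0.9],[0,0,-0.35,0,0,0,1],[0,0,-0.5,0,0,0,1],[0,0,-0.55,0,0,0,1]]'
python3 - <<'E'
from h import *
go(.594,-.2,.27,-np.pi/2+.116); go(.594,-.231,.069,-np.pi/2+.116)
E
```

```text
time: 9.85
eef_pos: [0.4951, 0.277, 0.287]
tcp_rot: [0.797, 0.604, 0.004, 0.001]
contact_force: [0.4, -0.2, 1.3]
opening: 1.002
finger_force: 0.0
shift [-1.0819  0.5593  0.0411] turn [ 0.0011 -0.0028  0.3762] tcp [0.4951 0.277  0.287 ] t 9.85
shift [-1.1591  0.5766  0.5434] turn [ 0.0011 -0.0028  0.3762] tcp [0.4951 0.277  0.287 ] t 9.85
```

```bash
python3 -m handwheel '[[-0.1,0.05,0,0,0,0.05,1],[-0.24,0.12,0,0,0,0.1,1],[-0.38,0.2,0,0,0,0.15,1],[-0.52,0.27,0,0,0,0.2,1],[-0.66,0.34,0,0,0,0.25,1],[-0.8,0.41,0,0,0,0.3,1],[-0.94,0.48,0,0,0,0.35,1],[-1,0.53,0,0,0,0.376,1],[-1,0.53,0,0,0,0.376,1]]'
python3 - <<'E'
from h import *
go(.594,-.231,.18,-np.pi/2+.116); go(.594,-.231,.069,-np.pi/2+.116)
E
```

```text
time: 10.98
eef_pos: [0.5894, -0.1682, 0.2794]
tcp_rot: [0.998, 0.057, -0.001, -0.001]
contact_force: [0.3, 0.3, -0.1]
opening: 1.002
finger_force: 0.0
shift [-0.0055  0.1578  0.2482] turn [-0.0005  0.0009 -0.0009] tcp [ 0.5894 -0.1682  0.2794] t 10.97
shift [-0.0048  0.1582  0.5257] turn [-0.0005  0.0009 -0.0009] tcp [ 0.5894 -0.1682  0.2794] t 10.97
```

```bash
python3 -m handwheel '[[-0.005,0.1,0,0,0,0,1],[-0.005,0.158,0.05,0,0,0,1],[-0.005,0.158,0.2,0,0,0,1],[-0.005,0.158,0.24,0,0,0,1],[-0.005,0.158,0.24,0,0,0,1],[-0.005,0.158,0.24,0,0,0,1]]'
python3 - <<'E'
from h import *
p=eyes.camera_params("wrist"); im=eyes.read_camera("wrist")[:,:,::-1]
hsv=cv2.cvtColor(im,cv2.COLOR_BGR2HSV); m=((hsv[...,2]>190)&(hsv[...,1]<40)).astype(np.uint8)
for c in cv2.findContours(m,0,2)[0]:
    if cv2.contourArea(c)>1500:
        q,r=cv2.minEnclosingCircle(c); print(np.round(q),round(r),cv2.contourArea(c),ray("wrist",*q,.104,p).round(3))
cv2.imwrite("pics/w4.png",im); go(.594,-.231,.069,-np.pi/2+.116)
E
```

```text
time: 11.72
eef_pos: [0.5963, -0.2291, 0.1879]
tcp_rot: [0.998, 0.059, 0.002, 0.001]
contact_force: [0.4, 0.2, 0.6]
opening: 1.002
finger_force: 0.0
[363. 324.] 128 25134.5 [ 0.56  -0.255  0.104]
[299. 127.] 273 26822.0 [ 0.662 -0.208  0.104]
shift [-0.0076  0.0028  0.2986] turn [ 0.0009 -0.0012  0.0004] tcp [ 0.5964 -0.2293  0.1884] t 11.78
```

View pics/w4.png

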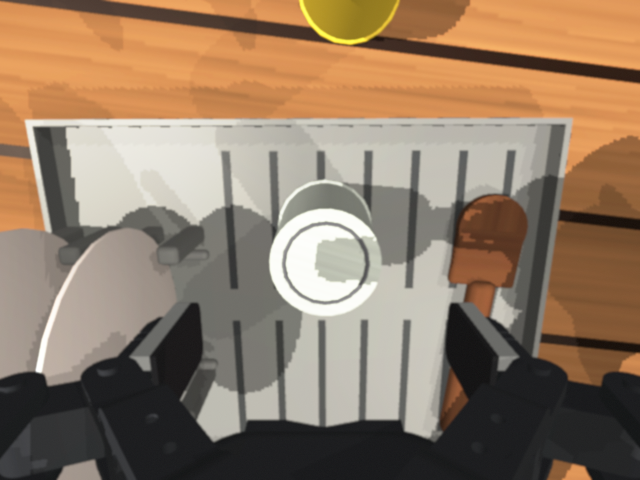

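Cup_b's top centre is at (326,264), centred between the open fingers. The spoon neck is at about (481,285) and the yellow cup is outside the tray.

Run:
```python
from h import *
p=ray("wrist",326,264,.104); print(p.round(3)); go(p[0],p[1],.0685,-np.pi/2+.116)
print(ray("wrist",481,283,.03),ray("wrist",452,415,.03))
```

```text
[ 0.593 -0.231  0.104]
shift [-0.0088  0.0015  0.2998] turn [ 0.0009 -0.0012  0.0004] tcp [ 0.5964 -0.2293  0.1884] t 11.78
[ 0.56764381 -0.34975324  0.03      ] [ 0.45261787 -0.35121267  0.03      ]
```

```bash
python3 -m handwheel '[[-0.009,0.002,0.12,0,0,0,1],[-0.009,0.002,0.22,0,0,0,1],[-0.009,0.002,0.3,0,0,0,1],[-0.009,0.002,0.3,0,0,0,1],[-0.009,0.002,0.3,0,0,0,-0.2],[-0.009,0.002,0.3,0,0,0,-0.2],[-0.009,0.002,0.3,0,0,0,-0.2],[-0.009,0.002,0.3,0,0,0,-0.2],[-0.009,0.002,0.3,0,0,0,-0.2],[-0.009,0.002,0.3,0,0,0,-0.2]]' 35; python3 -c "
from h import *
go(.6377,.2347,.29,-.275)"
```

```text
time: 13.02
eef_pos: [0.5936, -0.2313, 0.0689]
tcp_rot: [0.998, 0.058, 0.002, 0.001]
contact_force: [0.6, 0.5, 6.8]
opening: 0.713
finger_force: 38.6
shift [ 0.2474 -1.1425 -0.5552] turn [ 0.0018 -0.0007 -0.3754] tcp [ 0.5936 -0.2313  0.0689] t 13.03
```

```bash
python3 -m handwheel '[[0,0,-0.05,0,0,0,-0.2],[0,0,-0.2,0,0,0,-0.2],[0,0,-0.35,0,0,0,-0.2],[0,0,-0.5,0,0,0,-0.2],[0,0,-0.555,0,0,0,-0.2],[0.04,-0.14,-0.555,0,0,-0.05,-0.2],[0.08,-0.28,-0.555,0,0,-0.1,-0.2],[0.11,-0.42,-0.555,0,0,-0.15,-0.2],[0.14,-0.56,-0.555,0,0,-0.2,-0.2],[0.17,-0.7,-0.555,0,0,-0.25,-0.2],[0.2,-0.84,-0.555,0,0,-0.3,-0.2],[0.23,-0.98,-0.555,0,0,-0.35,-0.2]]'; python3 -c "
from h import *
go(.6377,.2347,.29,-.275)
go(.6377,.2347,.067,-.275)"
```

```text
time: 14.52
eef_pos: [0.6368, 0.1716, 0.2884]
tcp_rot: [0.819, 0.573, -0.0, 0.0]
contact_force: [-0.1, -0.8, -1.4]
opening: 0.71
finger_force: 38.6
shift [ 0.1489 -0.0519 -0.0042] turn [ 0.0001  0.0001 -0.0237] tcp [0.6368 0.1716 0.2884] t 14.53
shift [ 0.149  -0.052   0.5533] turn [ 0.0001  0.0001 -0.0237] tcp [0.6368 0.1716 0.2884] t 14.53
```

```bash
python3 -m handwheel '[[0.1,-0.04,0,0,0,-0.024,-0.2],[0.14,-0.05,0.05,0,0,-0.024,-0.2],[0.14,-0.05,0.2,0,0,-0.024,-0.2],[0.14,-0.05,0.3,0,0,-0.024,-0.2],[0.14,-0.05,0.3,0,0,-0.024,-0.2]]'; python3 -c "
from h import *
go(.6377,.2347,.067,-.275)"
```

```text
time: 15.15
eef_pos: [0.6346, 0.2277, 0.1614]
tcp_rot: [0.799, 0.601, -0.005, -0.002]
contact_force: [-0.9, -0.1, -2.0]
opening: 0.711
finger_force: 38.7
shift [0.0203 0.0051 0.2359] turn [-0.0033  0.0019 -0.0019] tcp [0.6346 0.2277 0.1614] t 15.15
```

```bash
python3 -m handwheel '[[0.02,0.005,0.08,0,0,0,-0.2],[0.02,0.005,0.16,0,0,0,-0.2],[0.02,0.005,0.2,0,0,0,-0.2],[0.02,0.005,0.226,0,0,0,-0.2],[0.02,0.005,0.226,0,0,0,-0.2],[0.02,0.005,0.226,0,0,0,-0.2]]'; python3 -m handwheel '[[0,0,0.002,0,0,0,-0.2],[0,0,0.004,0,0,0,-0.2],[0,0,0.004,0,0,0,-0.2]]'
```

```text
time: 15.9
eef_pos: [0.6432, 0.2366, 0.0788]
tcp_rot: [0.799, 0.602, 0.001, 0.001]
contact_force: [0.1, 0.8, -0.5]
opening: 0.712
finger_force: 38.7
time: 16.27
eef_pos: [0.6422, 0.2365, 0.0757]
tcp_rot: [0.799, 0.602, 0.0, 0.0]
contact_force: [-0.4, 0.0, -0.9]
opening: 0.712
finger_force: 38.7
```

```bash
python3 -m handwheel '[[0,0,0.012,0,0,0,-0.2],[0,0,0.022,0,0,0,-0.2],[0,0,0.026,0,0,0,-0.2],[0,0,0.026,0,0,0,-0.2],[0,0,0.026,0,0,0,-0.2]]'; python3 -m handwheel '[[0,0,0.003,0,0,0,-0.2],[0,0,0.006,0,0,0,-0.2],[0,0,0.006,0,0,0,-0.2]]'
```

```text
time: 16.9
eef_pos: [0.6423, 0.2365, 0.0653]
tcp_rot: [0.799, 0.602, 0.0, 0.0]
contact_force: [-0.3, 0.4, -2.0]
opening: 0.71
finger_force: 38.7
time: 17.27
eef_pos: [0.6423, 0.2365, 0.0631]
tcp_rot: [0.799, 0.602, 0.0, 0.0]
contact_force: [-0.4, -0.4, -0.3]
opening: 0.711
finger_force: 39.0
```

```bash
python3 -m handwheel '[[0,0,0.003,0,0,0,-0.2],[0,0,0.003,0,0,0,-0.2],[0,0,0.003,0,0,0,0.6],[0,0,0.003,0,0,0,0.8],[0,0,0.003,0,0,0,0.8],[0,0,0.003,0,0,0,0.8],[0,0,-0.06,0,0,0,0.8],[0,0,-0.2,0,0,0,0.8],[0,0,-0.35,0,0,0,0.8],[0,0,-0.5,0,0,0,0.4],[0,0,-0.55,0,0,0,0]]'
python3 - <<'E'
from h import *
g=(.543,-.350); y=.02-np.pi/2
go(*g,.27,y)
E
```

```text
time: 18.65
eef_pos: [0.644, 0.2369, 0.2891]
tcp_rot: [0.799, 0.602, 0.004, 0.002]
contact_force: [0.3, 0.3, 0.5]
opening: 0.508
finger_force: 0.0
shift [-1.4801  0.1614  0.0426] turn [ 0.0014 -0.0029  0.4047] tcp [0.644  0.2369 0.2891] t 18.65
```

```bash
python3 -m handwheel '[[-0.1,0.02,0,0,0,0.05,0],[-0.24,0.03,0,0,0,0.1,0],[-0.38,0.05,0,0,0,0.15,0],[-0.52,0.06,0,0,0,0.2,0],[-0.66,0.07,0,0,0,0.25,0],[-0.8,0.09,0,0,0,0.3,0],[-0.94,0.1,0,0,0,0.35,0],[-1,0.11,0,0,0,0.4,0]]'
python3 - <<'E'
from h import *
go(.543,-.350,.20,.02-np.pi/2)
E
```

```text
time: 19.65
eef_pos: [0.5728, -0.1628, 0.281]
tcp_rot: [1.0, 0.013, -0.001, -0.0]
contact_force: [0.5, 0.5, -0.9]
opening: 0.503
finger_force: 0.0
shift [-0.0865  0.4661  0.2023] turn [-0.0003  0.0008  0.0021] tcp [ 0.5728 -0.1628  0.281 ] t 19.65
```

```bash
python3 -m handwheel '[[-0.03,0.15,0,0,0,0,0],[-0.06,0.3,0,0,0,0,0],[-0.09,0.42,0,0,0,0,0],[-0.09,0.45,0.1,0,0,0,0],[-0.09,0.45,0.18,0,0,0,0],[-0.09,0.45,0.18,0,0,0,0],[-0.09,0.45,0.18,0,0,0,0]]'
python3 - <<'E'
from h import *
import json
p=eyes.camera_params("wrist"); im=eyes.read_camera("wrist")[:,:,::-1]
json.dump({k:np.array(v).tolist() for k,v in p.items()},open("w5.json","w"))
s=eyes.read_camera("scene")[160:310,290:450,::-1]
cv2.imwrite("pics/w5full.png",im)
cv2.imwrite("pics/w5.png",np.hstack([cv2.resize(im,(480,360)),cv2.copyMakeBorder(cv2.resize(s,(320,300)),0,60,0,0,0)]))
go(.543,-.350,.035,.02-np.pi/2)
E
```

```text
time: 20.52
eef_pos: [0.5448, -0.3413, 0.2114]
tcp_rot: [1.0, 0.018, 0.0, 0.0]
contact_force: [1.2, 0.0, 1.0]
opening: 0.498
finger_force: 0.0
shift [-0.0078  0.0196  0.4448] turn [ 0.0007 -0.0008  0.0049] tcp [ 0.5454 -0.3416  0.2129] t 20.62
```

View pics/w5.png

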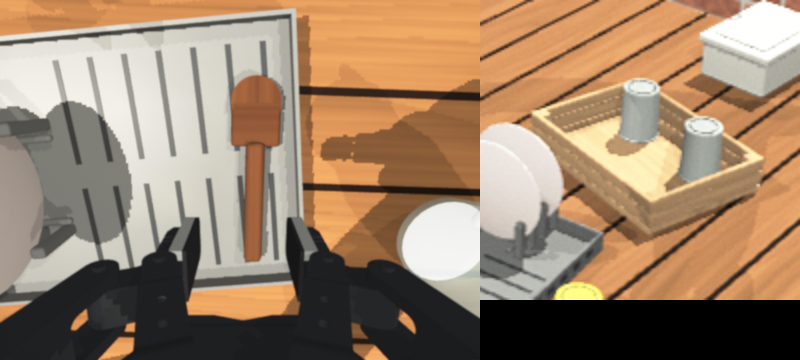

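Both cups stand upright in the crate, in the scene crop at (640,110) and (702,150). The spoon lies at wrist columns ~255, with its end at (252,260), neck at (256,143) and tip at (256,76).

Run:
```python
from h import *
import json
np.set_printoptions(precision=4,suppress=True)
p=json.load(open("w5.json")); f=4/3; W=lambda u,v,z:ray("wrist",u*f,v*f,z,p)[:2]
e,n,t=W(252,260,.03),W(256,144,.03),W(256.5,76,.023); print(e,n,t)
a=np.arctan2(*(n-e)[::-1]); o=(e+t)/2; d=np.array([np.cos(a),np.sin(a)]); g=e+.110*d; print(a,o,g,np.linalg.norm(t-e))
# pixel check of expected point between pads: project TCP
go(*g,.036,a-np.pi/2)
```

```text
[ 0.4362 -0.355 ] [ 0.5661 -0.3534] [ 0.6312 -0.3511]
0.012956870498112038 [ 0.5337 -0.353 ] [ 0.5462 -0.3536] 0.19502306057740826
shift [-0.0002  0.0289  0.4423] turn [ 0.0007 -0.0008  0.0071] tcp [ 0.5454 -0.3416  0.2129] t 20.62
```

```bash
python3 -m handwheel '[[0,0.025,0.12,0,0,0.007,0],[0,0.025,0.24,0,0,0.007,0],[0,0.025,0.34,0,0,0.007,0],[0,0.025,0.4,0,0,0.007,0],[0,0.025,0.435,0,0,0.007,0],[0,0.025,0.435,0,0,0.007,0],[0,0.025,0.435,0,0,0.007,0]]' 35; python3 -c "
from h import *
go(.5445,-.3525,.037,.015-np.pi/2)"
```

```text
time: 21.5
eef_pos: [0.5459, -0.3521, 0.0387]
tcp_rot: [1.0, 0.006, 0.001, 0.001]
contact_force: [0.4, 0.7, -0.3]
opening: 0.5
finger_force: 0.0
shift [-0.0036  0.0009  0.0043] turn [ 0.0007 -0.0008 -0.0006] tcp [ 0.5459 -0.3521  0.0387] t 21.5
```

```bash
python3 -m handwheel '[[-0.004,0,0.005,0,0,0,0],[-0.004,0,0.005,0,0,0,-0.3],[-0.004,0,0.005,0,0,0,-0.8],[-0.004,0,0.005,0,0,0,-0.8],[-0.004,0,0.005,0,0,0,-0.8],[-0.004,0,0.005,0,0,0,-0.8],[-0.004,0,0.005,0,0,0,-0.8],[-0.004,0,0.005,0,0,0,-0.8]]' 40; python3 -c "
from h import *
go(.548,.1563,.29,-.275-np.pi/2)"
```

```text
time: 22.5
eef_pos: [0.5435, -0.3517, 0.0354]
tcp_rot: [1.0, 0.006, 0.0, 0.0]
contact_force: [-1.2, 0.4, 5.1]
opening: 0.22
finger_force: 42.4
shift [ 0.0278 -1.2693 -0.6374] turn [ 0.0002 -0.0003  0.0916] tcp [ 0.5435 -0.3517  0.0354] t 22.5
```

```bash
python3 -m handwheel '[[0,0,-0.04,0,0,0,-0.8],[0,0,-0.15,0,0,0,-0.8],[0,0,-0.3,0,0,0,-0.8],[0,0,-0.45,0,0,0,-0.8],[0,-0.05,-0.56,0,0,0,-0.8],[0,-0.2,-0.58,0,0,0.01,-0.8],[0.01,-0.34,-0.58,0,0,0.02,-0.8],[0.01,-0.48,-0.58,0,0,0.04,-0.8],[0.01,-0.62,-0.58,0,0,0.05,-0.8],[0.02,-0.76,-0.58,0,0,0.06,-0.8],[0.02,-0.9,-0.58,0,0,0.08,-0.8],[0.02,-1,-0.58,0,0,0.09,-0.8]]'; python3 -c "
from h import *
go(.548,.1563,.2,-.275-np.pi/2)"
```

```text
time: 24.0
eef_pos: [0.5452, 0.0511, 0.2667]
tcp_rot: [0.991, -0.134, -0.0, -0.0]
contact_force: [0.4, 0.3, -0.4]
opening: 0.22
finger_force: 41.7
shift [-0.0632 -0.2552  0.1668] turn [-0.0001  0.0002  0.0017] tcp [0.5452 0.0511 0.2667] t 24.0
```

```bash
python3 -m handwheel '[[-0.03,-0.13,0,0,0,0.002,-0.8],[-0.06,-0.24,0.05,0,0,0.002,-0.8],[-0.06,-0.24,0.16,0,0,0.002,-0.8],[-0.06,-0.24,0.16,0,0,0.002,-0.8],[-0.06,-0.24,0.16,0,0,0.002,-0.8]]'; python3 -c "
from h import *
go(.548,.1563,.034,-.275-np.pi/2)"
```

```text
time: 24.62
eef_pos: [0.549, 0.1473, 0.204]
tcp_rot: [0.99, -0.138, 0.001, -0.0]
contact_force: [0.6, -0.4, -1.3]
opening: 0.219
finger_force: 41.7
shift [-0.0091 -0.0207  0.425 ] turn [-0.0001 -0.0003 -0.0006] tcp [0.549  0.1473 0.204 ] t 24.62
```

```bash
python3 -m handwheel '[[-0.009,-0.02,0.08,0,0,0,-0.8],[-0.009,-0.02,0.2,0,0,0,-0.8],[-0.009,-0.02,0.3,0,0,0,-0.8],[-0.009,-0.02,0.36,0,0,0,-0.8],[-0.009,-0.02,0.4,0,0,0,-0.8],[-0.009,-0.02,0.415,0,0,0,-0.8],[-0.009,-0.02,0.415,0,0,0,-0.8],[-0.009,-0.02,0.415,0,0,0,-0.8]]'; python3 -c "
from h import *
go(.548,.1563,.0295,-.275-np.pi/2)"
```

```text
time: 25.62
eef_pos: [0.5484, 0.1564, 0.0382]
tcp_rot: [0.99, -0.138, 0.001, -0.0]
contact_force: [0.1, 0.6, -0.1]
opening: 0.225
finger_force: 41.7
shift [-0.0009  0.0006  0.0216] turn [-0.0003 -0.0007 -0.0004] tcp [0.5484 0.1564 0.0382] t 25.62
```

```bash
python3 -m handwheel '[[0,0,0.008,0,0,0,-0.8],[0,0,0.015,0,0,0,-0.8],[0,0,0.018,0,0,0,-0.8],[0,0,0.018,0,0,0,-0.8]]'; python3 -m handwheel '[[0,0,0.002,0,0,0,-0.8],[0,0,0.004,0,0,0,-0.8],[0,0,0.004,0,0,0,-0.8]]'
```

```text
time: 26.12
eef_pos: [0.5473, 0.1564, 0.0295]
tcp_rot: [0.99, -0.138, -0.0, -0.0]
contact_force: [-0.1, -0.1, -0.7]
opening: 0.221
finger_force: 41.8
time: 26.5
eef_pos: [0.5474, 0.1564, 0.0293]
tcp_rot: [0.99, -0.138, -0.001, 0.0]
contact_force: [-3.9, 0.1, 7.7]
opening: 0.226
finger_force: 42.8
```

```bash
python3 -m handwheel '[[0,0,0,0,0,0,-0.3],[0,0,0,0,0,0,-0.1],[0,0,0,0,0,0,-0.1],[0,0,0,0,0,0,-0.1],[0,0,-0.03,0,0,0,-0.1],[0,0,-0.1,0,0,0,-0.1],[0,0,-0.25,0,0,0,-0.1],[0,0,-0.4,0,0,0,-0.1],[0,0,-0.55,0,0,0,-0.1],[0,-0.02,-0.7,0,0,0,-0.1],[0,-0.02,-0.8,0,0,0,-0.1],[0,-0.02,-0.8,0,0,0,-0.1]]'
python3 - <<'E'
from h import *
import json
p=eyes.camera_params("wrist"); im=eyes.read_camera("wrist")[:,:,::-1]
json.dump({k:np.array(v).tolist() for k,v in p.items()},open("w6.json","w"))
s=eyes.read_camera("scene")[160:310,290:450,::-1]
cv2.imwrite("pics/w6.png",np.hstack([cv2.resize(im,(480,360)),cv2.copyMakeBorder(cv2.resize(s,(320,300)),0,60,0,0,0)]))
E
```

```text
time: 28.0
eef_pos: [0.5509, 0.1643, 0.3542]
tcp_rot: [0.99, -0.138, 0.005, -0.001]
contact_force: [0.4, 1.1, 0.1]
opening: 0.45
finger_force: 0.0
```

View pics/w6.png

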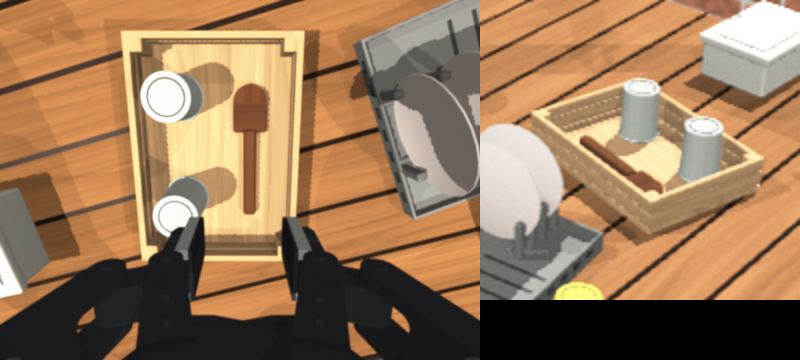

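Wrist view: both cups are upright at (167,97) and (178,215). The spoon lies flat and separate at (250,85)–(250,213), all inside the crate. One numeric check against the limits before handing in.

Run:
```python
from h import *
import json
p=json.load(open("w6.json")); f=4/3; c=np.array([.552,.207]);a=-.275
M=np.array([[np.cos(a),np.sin(a)],[-np.sin(a),np.cos(a)]])
for n,u,v,z in [("B",166,97,.098),("A",178,215,.098),("tip",251,84,.017),("end",249,213,.024),("c1",122,31,.06),("c2",303,31,.06)]:
    print(n,(M@(ray("wrist",u*f,v*f,z,p)[:2]-c)).round(3))
```

```text
B [0.079 0.053]
A [-0.072  0.046]
tip [ 0.097 -0.051]
end [-0.098 -0.049]
c1 [0.159 0.112]
c2 [ 0.159 -0.115]
```

```bash
python3 -c "
from plant import ctrl
print(ctrl.sign_off())"
```

```text
the job is handed in; nothing more can be done
None
```

I handed the job in at about 28 s: both cups stand mouth down and the spoon lies flat on the crate floor, all inside the position limits by my last wrist-camera check; sign-off returned no verdict.

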